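# Pack out the push clamp on a drilling jig and hold it shut

## Task

First turn the aluminium bracket on its pin so that its flange faces squarely towards the push clamp. Then stand wooden packing blocks from the holder, one after another, side by side in the channel between flange and clamp, upright and flat on the jig, until pushing the clamp's plunger towards the bracket squeezes the stack tight instead of just running out of stroke; leave any others in the holder. Finish while holding the plunger firmly pressed against the stack (it springs back if let go), and leave the oil can, collar and wrench where they are.

Things in the scene. Friction and masses are not known exactly. Their poses are not given: they have to be found in the camera images.
- jig: Plywood drilling jig, fixed: base plate 160 (x) x 240 (y) x 18 mm thick, origin under its centre. Two rails 8 mm high, 58 mm apart, from y = -75 to 45 mm, form a channel along its y axis. The bracket's pin stands at (0, 85) mm; the push clamp is bolted on towards -y, each time at another place along y.
- bracket: Bare aluminium bracket, only turns on an upright pin (1.7 rad either way from square; stiff, 0.04 N m, stays where left). Origin on the pin at the jig's top (z = 18 mm). Round barrel, radius 22, 37 mm high, with a flange on its -y side. Square when its axes are parallel to the jig's; starts 0.6 to 1.3 rad counterclockwise of that, seen from above: turn it clockwise.
- flange (a point): Centre of the flange's flat outer face, 30 mm from the pin; the flange is 44 mm wide and 37 mm high, faces -y of the bracket, and must face -y of the jig.
- lug (a point): Centre of the top of the bracket's grip lug, on the pin's axis 83 mm above the bench: lug 40 (bracket x) x 20 (bracket y) mm, 28 mm high, standing on the barrel.
- plunger: Steel plunger of the push clamp, slides along the jig's y only, towards the bracket (+y), stroke 24 mm, starts fully back; a spring returns it (2 N at the start, 4 N at full stroke). Origin at the jig's top (z = 18 mm) in the plane of its flat front face (44 mm wide, 36 high, plate 12 thick). When back, 28 to 58 mm are free between it and the square flange: room for one or two blocks.
- handle (a point): Centre of the top of the plunger's black handle post, 92 mm above the bench, 22 mm behind (-y) the front face: 16 x 16 mm, free from 36 to 74 mm above the jig's top. The clamp's fixed housing (50 mm wide, 34 high) begins 48 mm behind the drawn-back face.
- block1: Wooden packing block, 50 (x, width) x 18 (y, thickness) x 45 mm high, about 50 g, all three alike; origin under its centre. Starts upright in a plywood holder: floor at z = 12 mm, ribs 8 mm high and 36 mm wide between the blocks, which stand 40 mm apart along y. Grip it by its two 18 mm wide ends (across x).
- block2: Second packing block, the same as block1, the middle one in the holder.
- block3: Third packing block, the same as block1.
- oil_can: Bystander: steel can, 48 mm across, 110 mm high, origin under its centre.
- collar: Bystander: dark steel collar, 50 mm across, 20 mm high, origin under its centre.
- wrench: Bystander: wrench 160 mm long, lying on the bench, origin under its middle.
Not all that is in view belongs to the job. What is shaped like the block3 but green is not meant.

How it is judged:
On the way, in this order (a step that is already met when the one before it is completed fails the run):
1. the bracket is turned so that its flange faces the clamp squarely (within 0.12 rad), before any block stands in the gap (angle between the y axis of bracket and the y axis of jig, either way round below 0.12 rad), for 0.2 s.
2. a block stands upright on the jig between flange and plunger, let go (((((z of block1 in the frame of jig between 0.0155 and 0.0215 m and angle between block1's own z axis and vertical below 0.1 rad and x of block1 in the frame of jig between -0.012 and 0.012 m and angle between the y axis of block1 and the y axis of jig, either way round below 0.15 rad) and y of block1 in the frame of bracket below -0.035 m and y of block1 in the frame of plunger above 0.006 m) and contact force between the fingers and block1 below 0.1 N) or (((z of block2 in the frame of jig between 0.0155 and 0.0215 m and angle between block2's own z axis and vertical below 0.1 rad and x of block2 in the frame of jig between -0.012 and 0.012 m and angle between the y axis of block2 and the y axis of jig, either way round below 0.15 rad) and y of block2 in the frame of bracket below -0.035 m and y of block2 in the frame of plunger above 0.006 m) and contact force between the fingers and block2 below 0.1 N) or (((z of block3 in the frame of jig between 0.0155 and 0.0215 m and angle between block3's own z axis and vertical below 0.1 rad and x of block3 in the frame of jig between -0.012 and 0.012 m and angle between the y axis of block3 and the y axis of jig, either way round below 0.15 rad) and y of block3 in the frame of bracket below -0.035 m and y of block3 in the frame of plunger above 0.006 m) and contact force between the fingers and block3 below 0.1 N))), for 0.2 s.
At the end, for the whole second after the job is handed in: Flange square to the clamp (0.12 rad); used blocks in the channel between flange and plunger, upright (0.1 rad), square (0.15), flat on the jig (3 mm), central (12 mm); others still in the holder (30 mm). The robot pushes the plunger (over 3 N); plunger on stack and stack on bracket press over 4 N (angle between the y axis of bracket and the y axis of jig, either way round below 0.12 rad and (contact force between plunger and block1 above 4 N or contact force between plunger and block2 above 4 N or contact force between plunger and block3 above 4 N) and (contact force between bracket and block1 above 4 N or contact force between bracket and block2 above 4 N or contact force between bracket and block3 above 4 N) and (distance of block1 from where it was at the start of the episode below 0.03 m or ((z of block1 in the frame of jig between 0.0155 and 0.0215 m and angle between block1's own z axis and vertical below 0.1 rad and x of block1 in the frame of jig between -0.012 and 0.012 m and angle between the y axis of block1 and the y axis of jig, either way round below 0.15 rad) and y of block1 in the frame of bracket below -0.035 m and y of block1 in the frame of plunger above 0.006 m)) and (distance of block2 from where it was at the start of the episode below 0.03 m or ((z of block2 in the frame of jig between 0.0155 and 0.0215 m and angle between block2's own z axis and vertical below 0.1 rad and x of block2 in the frame of jig between -0.012 and 0.012 m and angle between the y axis of block2 and the y axis of jig, either way round below 0.15 rad) and y of block2 in the frame of bracket below -0.035 m and y of block2 in the frame of plunger above 0.006 m)) and (distance of block3 from where it was at the start of the episode below 0.03 m or ((z of block3 in the frame of jig between 0.0155 and 0.0215 m and angle between block3's own z axis and vertical below 0.1 rad and x of block3 in the frame of jig between -0.012 and 0.012 m and angle between the y axis of block3 and the y axis of jig, either way round below 0.15 rad) and y of block3 in the frame of bracket below -0.035 m and y of block3 in the frame of plunger above 0.006 m)) and contact force between any of the fingers, the arm and plunger above 3 N); the arm keeps its last pose, push and grip.
It fails at once if the oil can is moved by more than 30 mm (distance of oil_can from where it was at the start of the episode above 0.03 m).
It fails at once if the collar is moved by more than 30 mm (distance of collar from where it was at the start of the episode above 0.03 m).
It fails at once if the wrench is moved by more than 30 mm (distance of wrench from where it was at the start of the episode above 0.03 m).
It also fails if it takes over 72 s, if anything falls off the work surface, if the arm or the gripper's body presses on something with over 40 N, if the wrist force passes 120 N, or if a joint passes its speed limit or range.

## Robot

A 6-joint arm with a two-finger parallel gripper is mounted at the origin on the work surface. World frame = base frame: x ahead of the robot, y to its left, z up, the work surface at z = 0. Lengths are in m, angles in rad, forces in N, time in s.
With the tool pointing down it reaches from about 0.325 to 0.925 m from the base axis. Payload 3.1 kg.
Tool frame: the origin (TCP) lies where the fingers leave the gripper's body, on its centre line; the fingertips stand 73 mm ahead of it and the grasp point (between the pads) lies 54 mm ahead of it (arm.grasp_offset is the distance from the TCP to the grasp point, in m); x points along the fingers, y is the direction in which the jaws open and shut, and the axes are right-handed (so a half turn about x gives the same grasp; the last joint's range is limited). The gripper opens to 85 mm and grips with 20 to 120 N. Pads are 22 mm wide; open, the fingers measure 114 mm over their backs; the gripper's body (76 mm by 85 mm) begins 54 mm behind the grasp point. The pads swing forward as they close: fully open they stand 13 mm farther back than shut.
Start: joints at [1.066, 0.217, 1.613, -0, 1.311, -0.112], TCP at [0.239, 0.577, 0.304] pointing down, gripper open.
Joint ranges: [-2.75, 2.75], [-0.78, 2.1], [0.31, 2.55], [-1.13, 4.27], [0.13, 2.63], [-2.58, 2.58]. Speed limits (rad/s): [2.79, 2.79, 3.14, 3.14, 3.14, 3.14].

## Interface

Orientations are given as a rotation vector (axis times angle).
In Python, from bench import state, cams, arm gives the robot as it stands.
- The arm moves only by the shell command python3 -m creep 'ROWS' [OPENING]. ROWS is JSON, a list of rows, each a list of 4 numbers: the shift along the world's x, y, z in cm, then the turn about the world's z in rad. In form: [[tx, ty, tz, roll], ...]. A call has 1 to 12 rows; each row shifts and turns the pose as measured when the row begins; what a row does not reach is not made up. A row lasts 1/10 s, in which the tool goes at most 50 mm and 8.59 degrees, less where a joint would pass 70% of its speed; a pose out of reach is approached as far as the arm can. A call with a gripper value outside its range is refused whole. OPENING is the opening in per cent of the stroke, from 0 (shut) to 100 (fully open), set as the call begins (- or left out, the last holds). The fingers move at their own pace and stop on an object; the grip force is fixed at half the most. Time passes only in rows, so rows that do not move let the fingers close. It gives the time, the measured TCP pose, the force and the opening at its end, in the units of the state.
- state(): the state, without advancing time (a new reading comes with each control period).
- cams.get_image(name): name is "side" or "top" or "wrist"; returns (picture, depth): 480x640x3 uint8, red, green, blue; 480x640 float32, m along the optical axis (not along the pixel's ray), 0 where there is no reading.
- cams.calibration(name): a dict with "fx", "fy", "cx", "cy" (pixels), "R" (3x3) and "t" (3): a world point X has camera coordinates R X + t. Camera axes: x right, y down, z forward; pixel columns grow to the right and rows downward; lengths in m; the calibration is good to about 2 mm. A picture is of the moment at which its call begins: read the wrist's pose just before it. calibration takes no time and is no camera call; for the wrist camera it gives the pose at the moment of the call.
- arm.job_done(): hands the job in, once; it reports no verdict.
The state is a dict: "time_s": time; "joint_pos": joint angles; "dq": joint speeds; "joint_torque": joint torques, N m; "tcp_pos": TCP position; "tcp_rot": TCP orientation; "wrist_force": force on the tool from outside, world axes, zero at the start; "torque": the same for the moment, N m; "gripper_width": opening from 0.0 (shut) to 1.0 (fully open).
Only numpy, scipy, OpenCV 4.12 (cv2) and the standard library are available. Lean on these libraries where they do the work, as an engineer would, in place of code of your own. Each camera call takes 0.05 s, during which the arm holds its last target. There are 200 camera calls.

## Working session

There is one attempt and no reset: what is moved stays moved. The work goes in short steps, Python scripts to look and compute and a shell command to move; the robot and the scene stay as the last step left them, time stands still between calls to the robot, and variables do not carry over. Pictures are saved under pics/ and viewed, about 8 in all and at most 12, crops included, and the job is handed in when it is done.

```bash
mkdir -p pics; ls
cat > h.py <<'E'
import numpy as np, cv2
from bench import state, cams, arm
def shot(n, f=None):
    c=cams.calibration(n); im,d=cams.get_image(n)
    if f: cv2.imwrite('pics/'+f, im[:,:,::-1])
    return im,d,c
def cloud(d,c):
    v,u=np.mgrid[:480,:640]
    P=np.stack([(u-c['cx'])/c['fx']*d,(v-c['cy'])/c['fy']*d,d],-1)
    return (P-c['t'])@c['R']
def ray(c,u,v,z):
    r=np.array([(u-c['cx'])/c['fx'],(v-c['cy'])/c['fy'],1])@c['R']; o=-np.array(c['t'])@c['R']
    return o+r*(z-o[2])/r[2]
E
python3 - <<'E'
from h import *
s=state(); print({k:np.round(v,3) for k,v in s.items()})
for n in ['top','side']:
    im,d,c=shot(n,n+'0.png'); np.savez(n+'0.npz',im=im,d=d,**c); print(n,-np.array(c['t'])@c['R'],c['fx'],(d>0).mean())
E
```

```text
pics
{'time_s': np.float64(0.0), 'joint_pos': array([ 1.066,  0.218,  1.615, -0.   ,  1.311, -0.112]), 'dq': array([ 0.001,  0.001, -0.002, -0.001, -0.   , -0.   ]), 'joint_torque': array([ 0.0000e+00, -3.9685e+01, -3.0385e+01,  0.0000e+00,  1.0000e-02,
       -0.0000e+00]), 'tcp_pos': array([0.239, 0.577, 0.303]), 'tcp_rot': array([ 0.306,  1.549, -0.31 ]), 'wrist_force': array([-0.366,  0.37 , -0.154]), 'torque': array([ 0.01 ,  0.051, -0.01 ]), 'gripper_width': np.float64(1.001)}
top [ 0.53288993 -0.00430247  1.29862373] 588.8790181906899 0.996005859375
side [ 0.24236041 -0.56842399  0.76797483] 434.4990582236138 0.9960221354166666
```

View pics/top0.png

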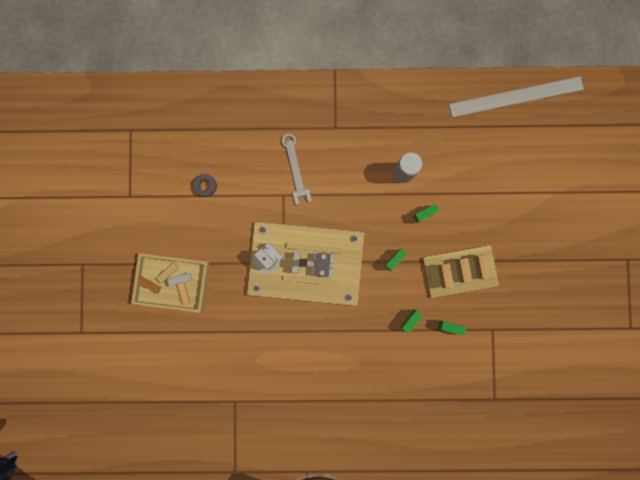

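The top view shows the jig at about (306,264) with the bracket left at (265,258) and the clamp at (320,265). The holder with three blocks is at (461,271), and there are four green decoys. The wrench is at (297,170), the collar at (204,185), the can at (409,165).

Run:
```python
from h import *
f=np.load('top0.npz'); im,d=f['im'],f['d']; c={k:f[k] for k in ['fx','fy','cx','cy','R','t']}
P=cloud(d,c); Z=P[...,2]
def rep(name,m):
    m=m.astype(np.uint8); n,l,st,ce=cv2.connectedComponentsWithStats(m)
    for i in range(1,n):
        if st[i,4]<15: continue
        q=P[l==i]; r=cv2.minAreaRect((q[:,:2]*1000).astype(np.float32))
        print(name,'px',ce[i].round(),'n',st[i,4],'z',np.median(q[:,2]).round(4),'rect mm',np.round(r[0],1),np.round(r[1],1),round(r[2],1))
roi=np.zeros(Z.shape,bool); roi[205:320,240:372]=1
rep('jig',roi&(Z>.012))
rep('z>.075',roi&(Z>.075))
rep('z.045-.075',roi&(Z>.045)&(Z<.075))
r2=np.zeros(Z.shape,bool); r2[240:305,418:505]=1
rep('holder',r2&(Z>.008))
rep('blocks',r2&(Z>.04))
big=np.hstack([cv2.resize(im[210:315,240:375],None,fx=4.4,fy=4.4,interpolation=3)[:, :, ::-1]])
cv2.imwrite('pics/crop1.png',big[:, :800])
```

```text
jig px [305. 264.] n 8124 z 0.0206 rect mm [563.3  24.9] [240.6 160.2] 84.0
z>.075 px [264. 259.] n 194 z 0.0842 rect mm [550.8  65. ] [139.9  30.5] 63.2
z>.075 px [302. 262.] n 62 z 0.0929 rect mm [563.7  29.1] [16.5 14.4] 89.3
z.045-.075 px [269. 256.] n 265 z 0.0563 rect mm [575.2 105.9] [44.  51.8] 42.6
z.045-.075 px [295. 262.] n 123 z 0.0556 rect mm [565.7  44.4] [12.6 42.7] 85.8
z.045-.075 px [322. 265.] n 332 z 0.0537 rect mm [559.4 -11.8] [29.9 49.7] 83.8
holder px [460. 272.] n 2839 z 0.0172 rect mm [ 523.5 -200.3] [ 90.1 383.2] 9.8
blocks px [483. 267.] n 262 z 0.0574 rect mm [ 530.8 -185. ] [ 50.3 357.9] 7.3
blocks px [464. 271.] n 247 z 0.0573 rect mm [ 544.8 -164.2] [ 48.5 319.9] 0.0
blocks px [446. 276.] n 249 z 0.0579 rect mm [ 521.3 -145.4] [ 50.3 278.6] 5.6
```

View pics/crop1.png

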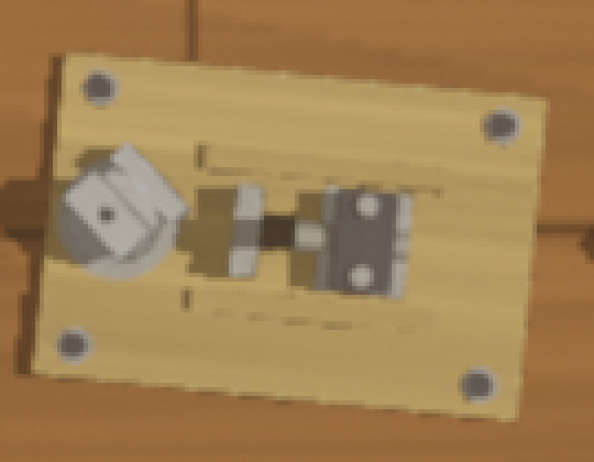

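The crop shows the flange from about (125,145) to (187,210), so the bracket is about 0.9 rad counterclockwise of square. The gap is about 29 mm, which suggests one block fits. Next I need cleaner numbers and the tool axes.

Run:
```python
from h import *
from scipy.spatial.transform import Rotation as Ro
f=np.load('top0.npz'); im,d=f['im'],f['d']; c={k:f[k] for k in ['fx','fy','cx','cy','R','t']}
P=cloud(d,c); Z=P[...,2]
def rep(name,sl,lo,hi):
    m=np.zeros(Z.shape,np.uint8); m[sl]=((Z[sl]>lo)&(Z[sl]<hi)); n,l,st,ce=cv2.connectedComponentsWithStats(m)
    for i in range(1,n):
        if st[i,4]<25: continue
        q=P[l==i]; r=cv2.minAreaRect((q[:,:2]*1000).astype(np.float32))
        print(name,'px',ce[i].round(),'n',st[i,4],'z',np.median(q[:,2]).round(4),'mean',(q[:,:2].mean(0)*1000).round(1),'rect mm',np.round(r[0],1),np.round(r[1],1),round(r[2],1))
J=np.s_[205:320,240:372]; H=np.s_[235:305,418:505]
rep('jig',J,.013,.03); rep('lug',J,.078,.09); rep('handle',J,.088,.1); rep('plate',J,.05,.06)
rep('holder',H,.006,.035); rep('blocks',H,.05,.065)
rep('green/etc',np.s_[190:345,380:505],.01,.035)
print(Ro.from_rotvec(state()['tcp_rot']).as_matrix().round(3))
h=Z[H]; print(np.histogram(h,bins=np.arange(-.005,.065,.004)))
cv2.imwrite('pics/crop2.png',cv2.resize(im[230:315,415:510],None,fx=6,fy=6,interpolation=3)[:,:,::-1])
```

```text
jig px [307. 264.] n 6885 z 0.0199 mean [562.   20.7] rect mm [563.3  24.9] [240.6 160.2] 84.0
lug px [264. 259.] n 184 z 0.0842 mean [571.9 108.5] rect mm [571.9 108.8] [39.7 19.2] 44.9
handle px [302. 262.] n 60 z 0.0931 mean [563.7  28.6] rect mm [563.7  29.1] [16.5 14.4] 89.3
plate px [272. 253.] n 168 z 0.0558 mean [585.8  93.5] rect mm [585.7  94.5] [44.  20.2] 41.7
plate px [295. 262.] n 117 z 0.0556 mean [565.4  44.5] rect mm [565.8  44.8] [12.6 42.4] 88.3
plate px [322. 265.] n 300 z 0.0539 mean [559.2 -11.7] rect mm [559.3 -11.7] [29.6 49.8] 84.3
plate px [259. 264.] n 52 z 0.0563 mean [562. 121.] rect mm [561.7 121.9] [32.9  9.9] 41.9
holder px [458. 272.] n 2070 z 0.0145 mean [ 542.4 -307.7] rect mm [ 543.1 -312.6] [ 91.6 155.1] 10.1
blocks px [483. 267.] n 224 z 0.0579 mean [ 551.9 -350.8] rect mm [ 552.2 -351.6] [49.7 19.1] 11.0
blocks px [465. 271.] n 223 z 0.0576 mean [ 544.7 -311.6] rect mm [ 544.9 -312.3] [49.4 19.2] 10.9
blocks px [447. 276.] n 223 z 0.0581 mean [ 533.8 -272.9] rect mm [ 533.7 -273.4] [49.6 18.9] 10.2
green/etc px [458. 272.] n 1889 z 0.015 mean [ 542.3 -307.3] rect mm [ 542.9 -312.6] [ 90.  150.6] 9.8
green/etc px [407. 318.] n 47 z 0.0214 mean [ 443.6 -193.6] rect mm [ 443.8 -193.8] [ 1.4 48.2] 51.0
[[-0.001  0.383  0.924]
 [-0.002  0.924 -0.383]
 [-1.    -0.002 -0.   ]]
(array([ 608, 1811,  736,  307,  837,  480,  272,  123,   33,   28,   32,
         35,   32,   37,  100,  349,  200]), array([-0.005, -0.001,  0.003,  0.007,  0.011,  0.015,  0.019,  0.023,
        0.027,  0.031,  0.035,  0.039,  0.043,  0.047,  0.051,  0.055,
        0.059,  0.063]))
```

View pics/crop2.png

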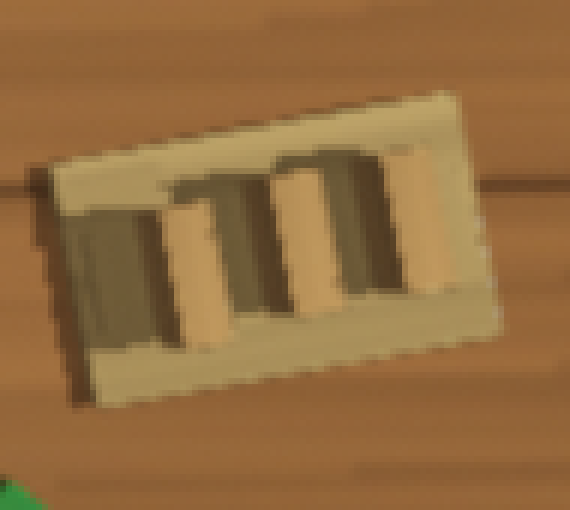

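The numbers agree. The lug is at (572,109) mm and the jig-derived pin is at (572,109), with jig yaw −6° and bracket yaw about +44°. The handle gives a gap of 29 mm, so one block. The crop shows the blocks in the holder at (195,275), (305,240) and (420,220), yaw about 10.5°. I'm moving above the lug.

```bash
python3 -m creep '[[2.8,-3.9,0,0.14],[2.8,-3.9,0,0.14],[2.8,-3.9,0,0.14],[2.8,-3.9,0,0.14],[2.8,-3.9,0,0.14],[2.8,-3.9,0,0.14],[2.8,-3.9,-1,0.14],[2.8,-3.9,-1,0.14],[2.8,-3.9,-1,0.03],[2.8,-3.9,-1,0],[2.8,-3.9,-1,0],[2.5,-3.9,-1,0]]' 100
cat > p.py <<'E'
from h import *
from scipy.spatial.transform import Rotation as Ro
s=state(); M=Ro.from_rotvec(s['tcp_rot']).as_matrix()
print(round(float(s['time_s']),2),'tcp mm',(s['tcp_pos']*1000).round(1),'down',M[:,0].round(3),'jawyaw deg',np.degrees(np.arctan2(M[1,1],M[0,1])).round(1),'F',s['wrist_force'].round(1),'g',round(float(s['gripper_width']),3),'q6',s['joint_pos'][5].round(2))
E
python3 p.py
```

```text
time_s: 1.3
tcp_pos: [0.5619, 0.1145, 0.2393]
tcp_rot: [-0.593, 1.49, 0.587]
wrist_force: [1.1, 1.6, 0.1]
gripper_width: 1.003
1.3 tcp mm [561.9 114.5 239.3] down [ 0.001 -0.004 -1.   ] jawyaw deg 133.2 F [1.1 1.6 0.1] g 1.003 q6 -2.24
```

```bash
python3 -m creep '[[1.0,-0.5,-2,0.01],[0,0,-3,0],[0,0,-3,0],[0,0,-2,0],[0,0,0,0]]'; python3 p.py
```

```text
time_s: 1.8
tcp_pos: [0.5742, 0.1007, 0.1332]
tcp_rot: [-0.593, 1.493, 0.586]
wrist_force: [-0.1, 0.4, -0.8]
gripper_width: 0.997
1.8 tcp mm [574.2 100.7 133.2] down [-0.001 -0.006 -1.   ] jawyaw deg 133.2 F [-0.1  0.4 -0.8] g 0.997 q6 -2.27
```

```bash
python3 -m creep '[[-0.2,0.8,0,0],[0,0,0,0]]'; python3 p.py; python3 -m creep '[[0,0,0,0],[0,0,0,0],[0,0,0,0],[0,0,0,0],[0,0,0,0],[0,0,0,0],[0,0,0,0],[0,0,0,0]]' 5; python3 p.py
```

```text
time_s: 2.0
tcp_pos: [0.5719, 0.1093, 0.1334]
tcp_rot: [-0.593, 1.494, 0.586]
wrist_force: [-0.2, 0.6, 1.2]
gripper_width: 1.0
2.0 tcp mm [571.9 109.3 133.4] down [-0.002 -0.006 -1.   ] jawyaw deg 133.1 F [-0.2  0.6  1.2] g 1.0 q6 -2.25
time_s: 2.8
tcp_pos: [0.5741, 0.1112, 0.1388]
tcp_rot: [-0.594, 1.486, 0.585]
wrist_force: [-0.8, 0.5, 0.3]
gripper_width: 0.213
2.8 tcp mm [574.1 111.2 138.8] down [ 0.005 -0.004 -1.   ] jawyaw deg 133.2 F [-0.8  0.5  0.3] g 0.213 q6 -2.25
```

```bash
python3 -m creep '[[0,0,0,0],[0,0,0,-0.1],[0,0,0,-0.14],[0,0,0,-0.14],[0,0,0,-0.14],[0,0,0,-0.14],[0,0,0,-0.1],[0,0,0,0]]'; python3 p.py
```

```text
time_s: 3.6
tcp_pos: [0.5756, 0.1082, 0.1388]
tcp_rot: [0.018, 1.569, -0.037]
wrist_force: [-0.5, 0.9, 1.1]
gripper_width: 0.213
3.6 tcp mm [575.6 108.2 138.8] down [ 0.002 -0.012 -1.   ] jawyaw deg 88.0 F [-0.5  0.9  1.1] g 0.213 q6 -1.46
```

```bash
python3 -m creep '[[0,0,0,-0.07],[0,0,0,0],[0,0,0,0]]'; python3 p.py
python3 - <<'E'
from h import *
im,d,c=shot('side','side1.png')
E
```

```text
time_s: 3.9
tcp_pos: [0.5756, 0.1079, 0.1389]
tcp_rot: [0.07, 1.568, -0.088]
wrist_force: [-0.8, 0.1, 0.7]
gripper_width: 0.219
3.9 tcp mm [575.6 107.9 138.9] down [ 0.001 -0.012 -1.   ] jawyaw deg 84.2 F [-0.8  0.1  0.7] g 0.219 q6 -1.39
```

View pics/side1.png

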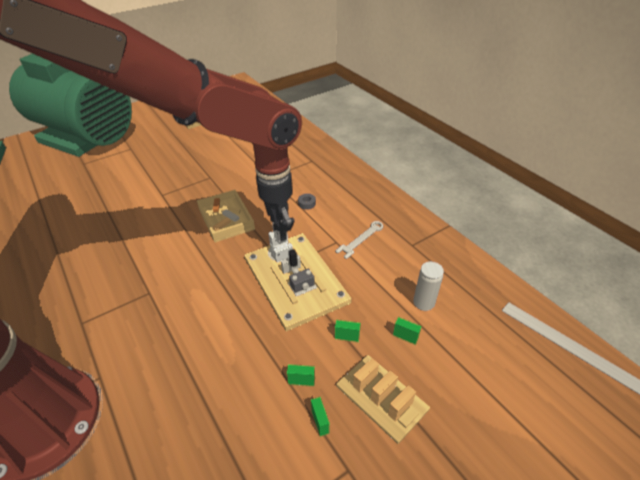

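The side view shows the gripper at (280,225) on the lug and the flange facing the clamp. I'm releasing, rising and travelling to the nearest block, and taking a top picture on the way to check the bracket.

```bash
python3 -m creep '[[0,0,0,0],[0,0,0,0],[0,0,0,0],[0,0,0,0],[0,0,2,0],[0,0,4,0],[0,0,4,0],[0,-3,1,0],[-0.4,-4,0,-0.14],[-0.4,-4,0,-0.14],[-0.4,-4,0,-0.14],[-0.4,-4,0,-0.14]]' 80; python3 -m creep '[[-0.4,-4,0,-0.14],[-0.4,-4,0,-0.14],[-0.4,-4,0,-0.14],[-0.4,-4,0,-0.14],[-0.4,-3,0,-0.14],[0,0,0,0]]'; python3 p.py
python3 - <<'E'
from h import *
im,d,c=shot('top','top2.png')
P=cloud(d,c); Z=P[...,2]
for lo,hi in [(.078,.09),(.05,.06)]:
    m=np.zeros(Z.shape,np.uint8); J=np.s_[235:285,245:290]; m[J]=(Z[J]>lo)&(Z[J]<hi); n,l,st,ce=cv2.connectedComponentsWithStats(m)
    for i in range(1,n):
        if st[i,4]>25:
            q=P[l==i]; r=cv2.minAreaRect((q[:,:2]*1000).astype(np.float32)); print(ce[i].round(),st[i,4],np.round(r[0],1),np.round(r[1],1),r[2])
im,d,c=shot('wrist','wrist2.png'); P=cloud(d,c); Z=P[...,2]
m=((Z>.05)&(Z<.063)).astype(np.uint8); n,l,st,ce=cv2.connectedComponentsWithStats(m)
for i in range(1,n):
    if st[i,4]>300:
        q=P[l==i]; r=cv2.minAreaRect((q[:,:2]*1000).astype(np.float32)); print('blk',ce[i].round(),st[i,4],q[:,2].mean().round(4),np.round(r[0],1),np.round(r[1],1),r[2])
E
```

```text
time_s: 5.15
tcp_pos: [0.5594, -0.0836, 0.255]
tcp_rot: [0.51, 1.503, -0.53]
wrist_force: [-0.1, -0.2, 0.5]
gripper_width: 0.802
time_s: 5.75
tcp_pos: [0.5372, -0.2867, 0.257]
tcp_rot: [1.068, 1.279, -1.094]
wrist_force: [0.4, 0.3, 0.4]
gripper_width: 0.801
5.75 tcp mm [ 537.2 -286.7  257. ] down [-0.005 -0.016 -1.   ] jawyaw deg 9.8 F [0.4 0.3 0.4] g 0.801 q6 -0.76
[263. 259.] 191 [572.1 108.9] [20.3 39.5] 82.77607727050781
[257. 258.] 41 [574.2 125.9] [ 7.9 32. ] 84.76484680175781
[274. 261.] 175 [571.1  95.7] [33.4 42.7] 84.0835189819336
blk [630. 162.] 710 0.0561 [ 744.4 -201.7] [14.  42.7] 23.996915817260742
blk [314. 213.] 1746 0.056 [ 531.6 -274.7] [50.1 18.3] 9.763045310974121
blk [319. 263.] 1556 0.056 [ 542.6 -313.2] [49.9 18.8] 8.842406272888184
blk [321. 308.] 1435 0.0559 [ 550.2 -352.6] [50.  19.3] 9.799936294555664
```

View pics/wrist2.png

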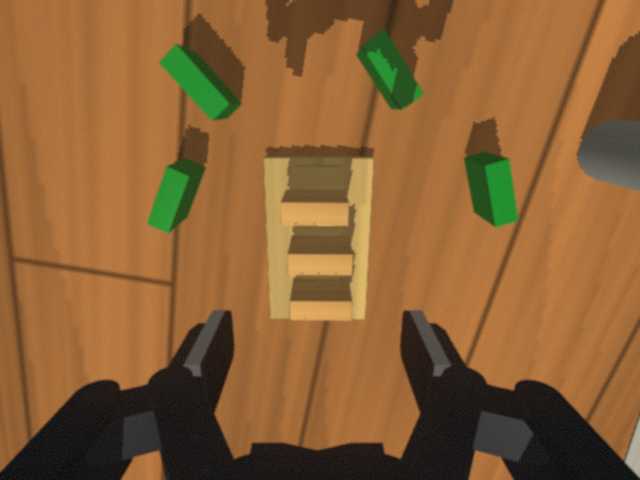

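The bracket reads square: lug −7°, flange −6°, jig −6°. The wrist view shows the blocks at (314,213), (319,263) and (321,308), and this agrees with the top view within 2 mm. I'm descending on the nearest one.

```bash
python3 -m creep '[[-0.4,1.3,-2,0],[0,0,-4,0],[0,0,-4,0],[0,0,0,0]]'; python3 p.py
```

```text
time_s: 6.25
tcp_pos: [0.5354, -0.2649, 0.1571]
tcp_rot: [1.06, 1.283, -1.078]
wrist_force: [-1.4, 1.2, -0.8]
gripper_width: 0.8
6.25 tcp mm [ 535.4 -264.9  157.1] down [-0.    -0.014 -1.   ] jawyaw deg 10.7 F [-1.4  1.2 -0.8] g 0.8 q6 -0.75
```

```bash
python3 -m creep '[[-0.2,-0.8,-2,0],[0,0,0,0]]'; python3 p.py
```

```text
time_s: 6.45
tcp_pos: [0.5345, -0.2703, 0.1382]
tcp_rot: [1.056, 1.286, -1.074]
wrist_force: [-1.2, 1.2, -0.8]
gripper_width: 0.796
6.45 tcp mm [ 534.5 -270.3  138.2] down [-0.    -0.013 -1.   ] jawyaw deg 11.0 F [-1.2  1.2 -0.8] g 0.796 q6 -0.77
```

```bash
python3 -m creep '[[-0.15,-0.3,-1.5,-0.01],[0,0,-2,0],[0,0,-0.8,0],[0,0,0,0]]'; python3 p.py
```

```text
time_s: 6.85
tcp_pos: [0.5379, -0.274, 0.101]
tcp_rot: [1.061, 1.27, -1.076]
wrist_force: [-0.0, 0.2, 0.3]
gripper_width: 0.8
6.85 tcp mm [ 537.9 -274.   101. ] down [ 0.01 -0.02 -1.  ] jawyaw deg 10.6 F [-0.   0.2  0.3] g 0.8 q6 -0.76
```

```bash
python3 -m creep '[[-0.5,0.1,-0.5,0],[0,0,0,0]]'; python3 p.py;  python3 -m creep '[[0,0,0,0],[0,0,0,0],[0,0,0,0],[0,0,0,0],[0,0,0,0],[0,0,0,0]]' 30; python3 p.py
```

```text
time_s: 7.05
tcp_pos: [0.5336, -0.2733, 0.0975]
tcp_rot: [1.061, 1.268, -1.075]
wrist_force: [-0.8, 0.3, -0.1]
gripper_width: 0.8
7.05 tcp mm [ 533.6 -273.3   97.5] down [ 0.012 -0.021 -1.   ] jawyaw deg 10.6 F [-0.8  0.3 -0.1] g 0.8 q6 -0.76
time_s: 7.65
tcp_pos: [0.5347, -0.2743, 0.1]
tcp_rot: [1.061, 1.263, -1.074]
wrist_force: [-0.5, -0.2, -0.5]
gripper_width: 0.573
7.65 tcp mm [ 534.7 -274.3  100. ] down [ 0.016 -0.023 -1.   ] jawyaw deg 10.6 F [-0.5 -0.2 -0.5] g 0.573 q6 -0.76
```

Gripped: the opening is 48.7 mm. I'm lifting and carrying it over to the gap.

```bash
python3 -m creep '[[0,0,2,0],[0,0,4,0],[0,0,4,0],[0.3,3,1,-0.05],[0.4,4,0,-0.05],[0.4,4,0,-0.05],[0.4,4,0,-0.05],[0.4,4,0,-0.05],[0.4,4,0,-0.04],[0.4,4,0,0],[0.4,4,0,0],[0,0,0,0]]'; python3 p.py
```

```text
time_s: 8.85
tcp_pos: [0.5638, 0.0463, 0.214]
tcp_rot: [1.288, 1.121, -1.301]
wrist_force: [-0.2, 0.4, -0.9]
gripper_width: 0.574
8.85 tcp mm [563.8  46.3 214. ] down [ 0.012 -0.024 -1.   ] jawyaw deg -7.1 F [-0.2  0.4 -0.9] g 0.574 q6 0.1
```

```bash
python3 -m creep '[[0.3,1.9,0,0.02],[0,0,-3,0],[0,0,0,0],[0,0,0,0]]'; python3 p.py
python3 - <<'E'
from h import *
im,d,c=shot('wrist','wrist3.png'); np.savez('w3.npz',im=im,d=d,**c)
im,d,c=shot('side','side3.png'); np.savez('s3.npz',im=im,d=d,**c)
E
```

```text
time_s: 9.25
tcp_pos: [0.5674, 0.066, 0.1844]
tcp_rot: [1.27, 1.131, -1.283]
wrist_force: [0.9, -0.1, 0.7]
gripper_width: 0.575
9.25 tcp mm [567.4  66.  184.4] down [ 0.014 -0.026 -1.   ] jawyaw deg -5.7 F [ 0.9 -0.1  0.7] g 0.575 q6 0.12
```

View pics/wrist3.png

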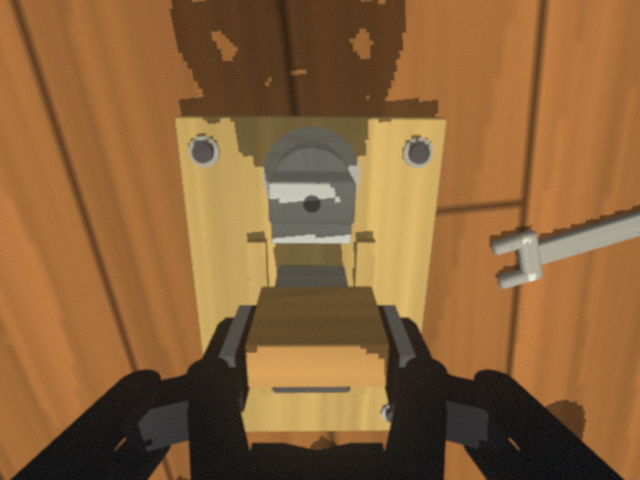

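The wrist view shows the held block with its top at (317,368) and its front face at (317,318). The rails are at (257,260) and (365,260), and the square flange is at (312,240). I'll measure the block against the rails in the same image.

Run:
```python
from h import *
f=np.load('w3.npz'); im,d=f['im'],f['d']; c={k:f[k] for k in ['fx','fy','cx','cy','R','t']}
P=cloud(d,c); Z=P[...,2]
o=np.array([563.3,24.9]); a=np.radians(-6); Rj=np.array([[np.cos(a),np.sin(a)],[-np.sin(a),np.cos(a)]])
def J(p): return (Rj@(np.asarray(p)[:2]*1000-o)).round(1)
hsv=cv2.cvtColor(im,cv2.COLOR_RGB2HSV)
for v in (290,300,310,320,330,340,352,360,370,380): print(v,P[v,318].round(4),J(P[v,318]),im[v,318])
for v in (320,365): # block left/right edges
    row=P[v,225:410]; 
    k=[(u,J(P[v,u]),P[v,u,2].round(3)) for u in (246,250,254,258,262,372,376,380,384,388)]; print(v,k)
print('rails row255',[(u,J(P[255,u]),P[255,u,2].round(3)) for u in list(range(240,276,3))+list(range(345,382,3))])
m=((Z>.132)&(Z<.155)).astype(np.uint8); m[:270]=0
n,l,st,ce=cv2.connectedComponentsWithStats(m)
for i in range(1,n):
    if st[i,4]>300: q=P[l==i]; r=cv2.minAreaRect((q[:,:2]*1000).astype(np.float32)); print(ce[i].round(),st[i],q[:,2].mean(),r,J(np.array(r[0])/1000))
```

```text
290 [0.5697 0.0741 0.1017] [ 1.2 49.6] [94 73 40]
300 [0.5695 0.0739 0.1102] [ 1.  49.4] [101  79  47]
310 [0.5693 0.0741 0.1186] [ 0.9 49.5] [100  76  43]
320 [0.5692 0.0739 0.1257] [ 0.7 49.4] [99 73 47]
330 [0.5691 0.0746 0.1334] [ 0.6 50. ] [99 77 45]
340 [0.569  0.0745 0.1394] [ 0.5 49.9] [92 72 41]
352 [0.5686 0.0717 0.1423] [ 0.4 47.1] [199 148  83]
360 [0.5683 0.0685 0.1424] [ 0.4 43.9] [209 157  89]
370 [0.5679 0.0641 0.1422] [ 0.5 39.5] [212 163  89]
380 [0.5674 0.0592 0.1414] [ 0.5 34.5] [210 156  88]
320 [(246, array([-26. ,  51.5]), np.float64(0.129)), (250, array([-24.6,  51.3]), np.float64(0.129)), (254, array([-23.7,  48.9]), np.float64(0.125)), (258, array([-22. ,  49.7]), np.float64(0.126)), (262, array([-20.5,  49.8]), np.float64(0.126)), (372, array([21.3, 49.5]), np.float64(0.126)), (376, array([22.6, 50.2]), np.float64(0.127)), (380, array([24.2, 50.1]), np.float64(0.127)), (384, array([25.2, 51.3]), np.float64(0.129)), (388, array([26.5, 51.8]), np.float64(0.13))]
365 [(246, array([-24.3,  42.3]), np.float64(0.143)), (250, array([-23.3,  41. ]), np.float64(0.14
[... 1072 characters left out ...]
4(0.018)), (351, array([24.9, 31.5]), np.float64(0.017)), (354, array([27. , 31.3]), np.float64(0.017)), (357, array([27.8, 34.8]), np.float64(0.025)), (360, array([29.7, 34.9]), np.float64(0.026)), (363, array([31.7, 34.8]), np.float64(0.025)), (366, array([33.8, 34.3]), np.float64(0.024)), (369, array([35.4, 35.2]), np.float64(0.026)), (372, array([37.7, 34.3]), np.float64(0.024)), (375, array([40.8, 31.8]), np.float64(0.018)), (378, array([43.2, 30.9]), np.float64(0.016)), (381, array([44.9, 31.5]), np.float64(0.017))]
[316. 357.] [  195   322   240    90 11909] 0.14217237458939158 ((567.4567260742188, 66.539306640625), (24.58841323852539, 77.05638122558594), 84.0013427734375) [-0.2 41.8]
```

```bash
python3 - <<'E'
from h import *
f=np.load('w3.npz'); im,d=f['im'],f['d']; c={k:f[k] for k in ['fx','fy','cx','cy','R','t']}
P=cloud(d,c)
o=np.array([563.3,24.9]); a=np.radians(-6); Rj=np.array([[np.cos(a),np.sin(a)],[-np.sin(a),np.cos(a)]])
for u in (290,312,335): print(u,[(v,(Rj@(P[v,u,:2]*1000-o))[1].round(1),P[v,u,2].round(3)) for v in (*range(232,250,2),*range(260,288,3))])
E
python3 -m creep '[[-0.2,0,-2,0],[0,0,-2,0],[0,0,0,0]]'; python3 p.py
```

```text
290 [(232, np.float64(60.0), np.float64(0.053)), (234, np.float64(59.0), np.float64(0.054)), (236, np.float64(57.8), np.float64(0.054)), (238, np.float64(57.0), np.float64(0.055)), (240, np.float64(55.6), np.float64(0.054)), (242, np.float64(54.4), np.float64(0.054)), (244, np.float64(39.6), np.float64(0.018)), (246, np.float64(38.2), np.float64(0.018)), (248, np.float64(36.5), np.float64(0.017)), (260, np.float64(27.8), np.float64(0.017)), (263, np.float64(25.9), np.float64(0.017)), (266, np.float64(24.7), np.float64(0.02)), (269, np.float64(25.2), np.float64(0.026)), (272, np.float64(24.9), np.float64(0.03)), (275, np.float64(25.3), np.float64(0.035)), (278, np.float64(25.0), np.float64(0.039)), (281, np.float64(25.0), np.float64(0.043)), (284, np.float64(25.2), np.float64(0.047)), (287, np.float64(49.4), np.float64(0.098))]
312 [(232, np.float64(60.7), np.float64(0.055)), (234, np.float64(59.6), np.float64(0.056)), (236, np.float64(58.0), np.float64(0.054)), (238, np.float64(56.9), np.float64(0.054)), (240, np.float64(55.9), np.float64(0.055)), (242, np.float64(55.2), np.float64(0
[... 959 characters left out ...]
 np.float64(0.017)), (260, np.float64(27.7), np.float64(0.017)), (263, np.float64(25.4), np.float64(0.016)), (266, np.float64(25.2), np.float64(0.021)), (269, np.float64(24.8), np.float64(0.025)), (272, np.float64(24.6), np.float64(0.029)), (275, np.float64(24.9), np.float64(0.034)), (278, np.float64(24.7), np.float64(0.038)), (281, np.float64(24.7), np.float64(0.042)), (284, np.float64(24.8), np.float64(0.047)), (287, np.float64(50.2), np.float64(0.1))]
time_s: 9.65
tcp_pos: [0.5674, 0.0638, 0.1477]
tcp_rot: [1.276, 1.125, -1.281]
wrist_force: [-0.8, 0.1, -0.8]
gripper_width: 0.571
9.65 tcp mm [567.4  63.8 147.7] down [ 0.02  -0.026 -0.999] jawyaw deg -5.9 F [-0.8  0.1 -0.8] g 0.571 q6 0.12
```

```bash
python3 -m creep '[[-0.25,0.1,0,0],[0,0,0,0]]'; python3 p.py;  python3 -m creep '[[-0.05,0.05,-1.5,0],[0,0,0,0]]'; python3 p.py
```

```text
time_s: 9.85
tcp_pos: [0.566, 0.064, 0.15]
tcp_rot: [1.278, 1.122, -1.28]
wrist_force: [0.1, 0.0, -0.9]
gripper_width: 0.576
9.85 tcp mm [566.  64. 150.] down [ 0.022 -0.026 -0.999] jawyaw deg -6.0 F [ 0.1  0.  -0.9] g 0.576 q6 0.12
time_s: 10.05
tcp_pos: [0.5669, 0.0644, 0.1365]
tcp_rot: [1.28, 1.119, -1.276]
wrist_force: [-1.2, 0.0, -0.5]
gripper_width: 0.574
10.05 tcp mm [566.9  64.4 136.5] down [ 0.027 -0.026 -0.999] jawyaw deg -6.0 F [-1.2  0.  -0.5] g 0.574 q6 0.12
```

```bash
python3 -m creep '[[-0.25,0.05,-1.5,0],[0,0,0,0]]'; python3 p.py
python3 - <<'E'
from h import *
im,d,c=shot('wrist','wrist4.png'); P=cloud(d,c)
o=np.array([563.3,24.9]); a=np.radians(-6); Rj=np.array([[np.cos(a),np.sin(a)],[-np.sin(a),np.cos(a)]])
Z=P[...,2]
for n,lo,hi in (('blk',.065,.1),('rail+',.022,.032)):
    m=((Z>lo)&(Z<hi)).astype(np.uint8); m[:180]=0; k,l,st,ce=cv2.connectedComponentsWithStats(m)
    for i in range(1,k):
        if st[i,4]>120:
            q=(P[l==i][:,:2]*1000-o)@Rj.T; print(n,ce[i].round(),st[i],'x',np.percentile(q[:,0],[2,98]).round(1),'y',np.percentile(q[:,1],[2,98]).round(1),P[l==i][:,2].mean().round(4))
E
```

```text
time_s: 10.25
tcp_pos: [0.5644, 0.065, 0.1206]
tcp_rot: [1.28, 1.119, -1.276]
wrist_force: [-1.0, -0.4, -1.5]
gripper_width: 0.578
10.25 tcp mm [564.4  65.  120.6] down [ 0.027 -0.026 -0.999] jawyaw deg -6.0 F [-1.  -0.4 -1.5] g 0.578 q6 0.13
blk [318. 244.] [ 251  205  136   78 9882] x [-20.7  17.1] y [74.8 93.9] 0.0807
blk [310. 359.] [  112   318   361    94 15802] x [-50.2  36.9] y [31.5 53.3] 0.081
blk [488. 373.] [473 370  36   9 143] x [42.5 51.9] y [51.4 53. ] 0.0985
blk [318. 426.] [ 297  402   44   48 1832] x [-9.5  5.6] y [ 9.5 12. ] 0.0763
rail+ [387. 294.] [374 282  27  29 566] x [27.1 38.9] y [32.4 44. ] 0.0251
rail+ [240. 297.] [228 284  28  34 611] x [-42.6 -30.8] y [29.4 44.1] 0.0251
rail+ [253. 417.] [241 387  23  63 960] x [-40.7 -30.9] y [-53.4 -15.7] 0.0253
rail+ [377. 415.] [ 366  387   24   63 1169] x [27.  38.4] y [-55.3 -16.9] 0.0254
rail+ [283. 402.] [267 393  31  19 417] x [-26.6 -11.3] y [-24.2 -22.1] 0.0271
rail+ [348. 400.] [336 392  27  18 343] x [ 9.6 22.6] y [-24.2 -22. ] 0.0272
```

View pics/wrist4.png

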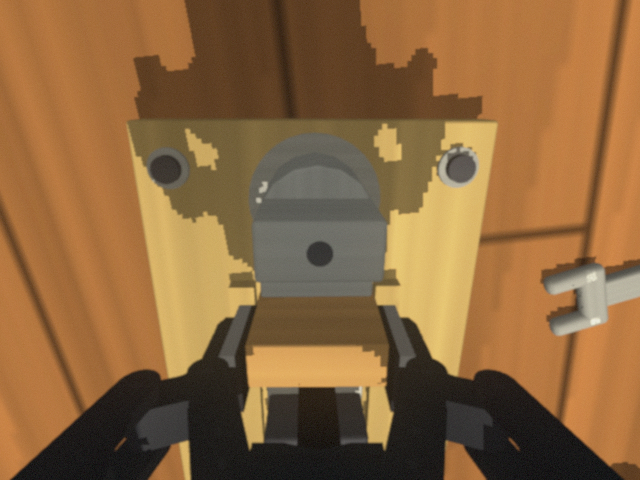

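The wrist view shows the block (rows 297–388, cols 247–388) centred between the rails, whose inner edges are at about cols 256 and 375. The flange top is at row 290. I'll check the block's x range and y at this pose.

Run:
```python
from h import *
c=cams.calibration('wrist'); im=cv2.imread('pics/wrist4.png')
o=np.array([563.3,24.9]); a=np.radians(-6); Rj=np.array([[np.cos(a),np.sin(a)],[-np.sin(a),np.cos(a)]])
J=lambda u,v,z:(Rj@(ray(c,u,v,z)[:2]*1000-o)).round(1)
print('top corners z.0785',J(247,346,.0785),J(388,346,.0785),J(247,388,.0785),J(388,388,.0785),'front bottom z.0335',J(259,298,.0335),J(380,298,.0335))
```

```text
top corners z.0785 [-24.5  47.9] [24.1 46.7] [-25.6  30.1] [25.3 28.6] front bottom z.0335 [-25.6  41.8] [30.2 40.8]
```

```bash
python3 -m creep '[[-0.2,0.1,-0.4,0],[0,0,0,0]]'; python3 p.py;  python3 -m creep '[[-0.05,0,-0.9,0],[0,0,0,0]]'; python3 p.py
```

```text
time_s: 10.5
tcp_pos: [0.564, 0.0661, 0.1177]
tcp_rot: [1.282, 1.116, -1.273]
wrist_force: [0.5, -0.3, -0.7]
gripper_width: 0.578
10.5 tcp mm [564.   66.1 117.7] down [ 0.031 -0.026 -0.999] jawyaw deg -6.0 F [ 0.5 -0.3 -0.7] g 0.578 q6 0.13
time_s: 10.7
tcp_pos: [0.5636, 0.0662, 0.1084]
tcp_rot: [1.282, 1.116, -1.272]
wrist_force: [-0.2, 0.5, -1.0]
gripper_width: 0.575
10.7 tcp mm [563.6  66.2 108.4] down [ 0.032 -0.026 -0.999] jawyaw deg -6.0 F [-0.2  0.5 -1. ] g 0.575 q6 0.13
```

```bash
python3 -m creep '[[0,0,-0.3,0],[0,0,0,0]]'; python3 p.py
```

```text
time_s: 10.9
tcp_pos: [0.5644, 0.0662, 0.1055]
tcp_rot: [1.283, 1.115, -1.271]
wrist_force: [-0.1, -0.3, -1.6]
gripper_width: 0.573
10.9 tcp mm [564.4  66.2 105.5] down [ 0.033 -0.026 -0.999] jawyaw deg -6.0 F [-0.1 -0.3 -1.6] g 0.573 q6 0.13
```

```bash
python3 -m creep '[[0,0,-0.15,0],[0,0,0,0]]'; python3 p.py; python3 -m creep '[[0,0,0,0],[0,0,0,0],[0,0,0,0],[0,0,0,0]]' 78; python3 p.py
python3 - <<'E'
from h import *
im,d,c=shot('wrist','wrist5.png')
E
```

```text
time_s: 11.1
tcp_pos: [0.565, 0.0662, 0.1056]
tcp_rot: [1.283, 1.114, -1.271]
wrist_force: [-0.6, -0.3, -1.0]
gripper_width: 0.574
11.1 tcp mm [565.   66.2 105.6] down [ 0.033 -0.026 -0.999] jawyaw deg -6.0 F [-0.6 -0.3 -1. ] g 0.574 q6 0.13
time_s: 11.5
tcp_pos: [0.5651, 0.0662, 0.1055]
tcp_rot: [1.284, 1.114, -1.27]
wrist_force: [0.2, -0.6, 0.1]
gripper_width: 0.777
11.5 tcp mm [565.1  66.2 105.5] down [ 0.034 -0.026 -0.999] jawyaw deg -6.0 F [ 0.2 -0.6  0.1] g 0.777 q6 0.13
```

View pics/wrist5.png

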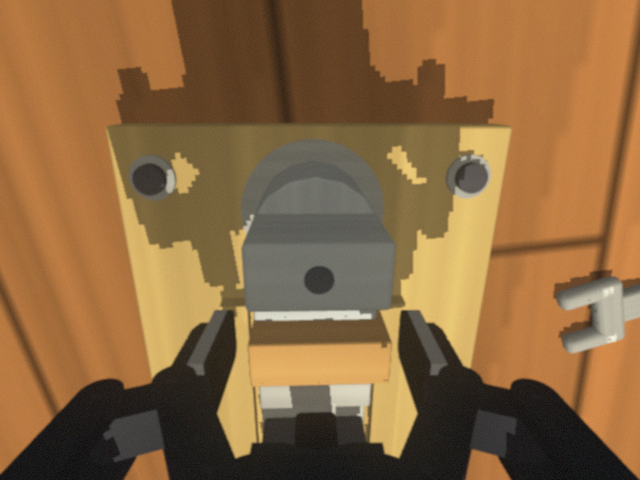

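The wrist view shows the released block upright at (318,350), between flange strip (row 315) and plunger (row 395). I'm rising and checking from above.

```bash
python3 -m creep '[[0,0,2,0],[0,0,4,0],[0,0,3,0],[0,-2.5,0,0],[0,-1.1,0,0],[0,0,0,0]]'; python3 p.py
python3 - <<'E'
from h import *
im,d,c=shot('wrist','wrist6.png'); P=cloud(d,c); Z=P[...,2]
o=np.array([563.3,24.9]); a=np.radians(-6); Rj=np.array([[np.cos(a),np.sin(a)],[-np.sin(a),np.cos(a)]])
for n,lo,hi in (('blk .063',.0585,.068),('handle',.086,.097),('flange/plate',.048,.0585)):
    m=((Z>lo)&(Z<hi)).astype(np.uint8); k,l,st,ce=cv2.connectedComponentsWithStats(m)
    for i in range(1,k):
        if st[i,4]>150:
            q=((P[l==i][:,:2]*1000-o)@Rj.T).astype(np.float32); r=cv2.minAreaRect(q); print(n,ce[i].round(),st[i,4],P[l==i][:,2].mean().round(4),'jig',np.round(r[0],1),np.round(r[1],1),round(r[2],1),'world',(np.array(r[0])@Rj+o).round(1))
E
```

```text
time_s: 12.15
tcp_pos: [0.5632, 0.0296, 0.1971]
tcp_rot: [1.281, 1.117, -1.273]
wrist_force: [0.4, -1.0, 0.3]
gripper_width: 0.778
12.15 tcp mm [563.2  29.6 197.1] down [ 0.03  -0.026 -0.999] jawyaw deg -5.9 F [ 0.4 -1.   0.3] g 0.778 q6 0.05
blk .063 [310. 199.] 3050 0.0622 jig [-0.4 40.9] [18.4 50. ] 89.4 world [567.2  65.6]
blk .063 [308. 252.] 171 0.0632 jig [-1.9 10.4] [ 2.3 15.6] 88.4 world [562.5  35.4]
handle [308. 284.] 964 0.0908 jig [-2.   3.3] [16.5 15.5] 89.8 world [561.6  28.4]
flange/plate [306.  85.] 1245 0.0542 jig [-2.  99.8] [37.2 11. ] 0.1 world [571.8 124.3]
flange/plate [307. 158.] 2460 0.0541 jig [-1.8 62.2] [17.6 43.8] 89.8 world [568.  87.]
flange/plate [309. 180.] 328 0.0536 jig [-0.4 49.7] [49.2  0.8] 0.1 world [568.1  74.4]
flange/plate [307. 232.] 1797 0.0531 jig [-2.1 17.3] [16.5 43.7] 89.4 world [563.   42.3]
flange/plate [308. 314.] 3020 0.0518 jig [ -2.  -37.6] [50.1 30.3] 0.1 world [557.4 -12.3]
```

View pics/wrist6.png

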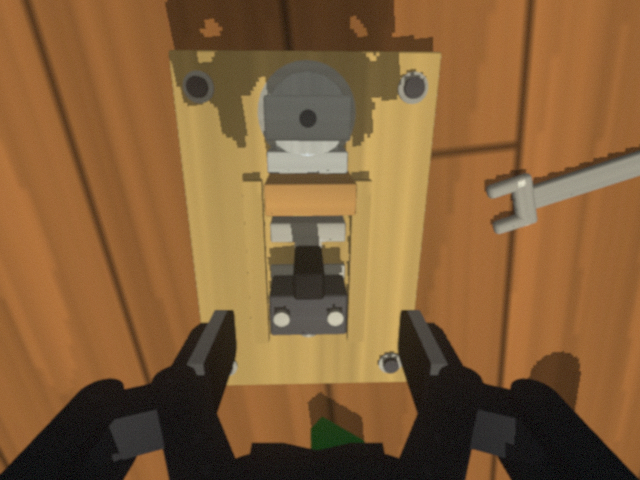

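The wrist view shows the block seated square at (310,199), 1.5 mm off the channel centre, with its top at the expected height. The handle is at (308,284), about (562,28.5) mm. I'm descending on the handle.

```bash
python3 -m creep '[[-0.3,0,-2,0],[0,0,-2.5,0],[0,0,0,0]]'; python3 p.py; python3 -m creep '[[-0.1,0,-1.5,0],[0,0,0,0]]'; python3 p.py
```

```text
time_s: 12.5
tcp_pos: [0.5587, 0.0316, 0.149]
tcp_rot: [1.282, 1.121, -1.275]
wrist_force: [0.3, 0.5, -0.8]
gripper_width: 0.779
12.5 tcp mm [558.7  31.6 149. ] down [ 0.027 -0.024 -0.999] jawyaw deg -6.0 F [ 0.3  0.5 -0.8] g 0.779 q6 0.06
time_s: 12.7
tcp_pos: [0.5569, 0.0325, 0.1322]
tcp_rot: [1.28, 1.123, -1.276]
wrist_force: [-0.6, -0.0, -0.1]
gripper_width: 0.776
12.7 tcp mm [556.9  32.5 132.2] down [ 0.024 -0.023 -0.999] jawyaw deg -5.9 F [-0.6 -0.  -0.1] g 0.776 q6 0.06
```

```bash
python3 -m creep '[[0.4,-0.3,0.2,0],[0,0,0,0]]'; python3 p.py; python3 -m creep '[[0,0,0,0],[0,0,0,0],[0,0,0,0],[0,0,0,0],[0,0,0,0],[0,0,0,0],[0,0,0,0]]' 5; python3 p.py
```

```text
time_s: 12.9
tcp_pos: [0.5617, 0.0297, 0.1349]
tcp_rot: [1.28, 1.123, -1.275]
wrist_force: [0.4, -0.6, 0.1]
gripper_width: 0.776
12.9 tcp mm [561.7  29.7 134.9] down [ 0.025 -0.023 -0.999] jawyaw deg -5.9 F [ 0.4 -0.6  0.1] g 0.776 q6 0.06
time_s: 13.6
tcp_pos: [0.5611, 0.0297, 0.1372]
tcp_rot: [1.28, 1.126, -1.278]
wrist_force: [0.9, 0.0, -0.1]
gripper_width: 0.175
13.6 tcp mm [561.1  29.7 137.2] down [ 0.021 -0.022 -1.   ] jawyaw deg -5.9 F [ 0.9  0.  -0.1] g 0.175 q6 0.06
```

```bash
python3 -m creep '[[0.05,0.4,0,0],[0.05,0.4,0,0],[0,0,0,0]]'; python3 p.py; python3 -m creep '[[0.02,0.2,0,0],[0,0,0,0]]'; python3 p.py
```

```text
time_s: 13.9
tcp_pos: [0.5619, 0.037, 0.1372]
tcp_rot: [1.277, 1.125, -1.281]
wrist_force: [0.5, -1.5, -1.1]
gripper_width: 0.177
13.9 tcp mm [561.9  37.  137.2] down [ 0.02  -0.025 -0.999] jawyaw deg -5.9 F [ 0.5 -1.5 -1.1] g 0.177 q6 0.07
time_s: 14.1
tcp_pos: [0.5622, 0.039, 0.1372]
tcp_rot: [1.276, 1.125, -1.281]
wrist_force: [-0.2, -1.9, -0.2]
gripper_width: 0.177
14.1 tcp mm [562.2  39.  137.2] down [ 0.019 -0.026 -0.999] jawyaw deg -5.9 F [-0.2 -1.9 -0.2] g 0.177 q6 0.08
```

```bash
python3 -m creep '[[0.02,0.2,0,0],[0,0,0,0]]'; python3 p.py; python3 -m creep '[[0.02,0.2,0,0]]'; python3 p.py
```

```text
time_s: 14.3
tcp_pos: [0.5624, 0.0405, 0.1372]
tcp_rot: [1.275, 1.124, -1.282]
wrist_force: [0.5, -2.1, -0.3]
gripper_width: 0.177
14.3 tcp mm [562.4  40.5 137.2] down [ 0.019 -0.027 -0.999] jawyaw deg -5.9 F [ 0.5 -2.1 -0.3] g 0.177 q6 0.08
time_s: 14.4
tcp_pos: [0.5624, 0.0409, 0.1372]
tcp_rot: [1.271, 1.122, -1.283]
wrist_force: [-0.3, -13.5, 0.3]
gripper_width: 0.173
14.4 tcp mm [562.4  40.9 137.2] down [ 0.019 -0.031 -0.999] jawyaw deg -5.8 F [ -0.3 -13.5   0.3] g 0.173 q6 0.08
```

Contact came after about 11 mm of travel, as predicted for one block. I'm now building up the push, ending on a push row.

```bash
python3 -m creep '[[0.02,0.2,0,0],[0.03,0.3,0,0],[0.03,0.3,0,0]]'; python3 p.py
python3 - <<'E'
from h import *
im,d,c=shot('top','top7.png'); print(state()['wrist_force'].round(1))
im,d,c=shot('wrist','wrist7.png'); print(state()['wrist_force'].round(1)); P=cloud(d,c); Z=P[...,2]
o=np.array([563.3,24.9]); a=np.radians(-6); Rj=np.array([[np.cos(a),np.sin(a)],[-np.sin(a),np.cos(a)]])
for n,lo,hi in (('blk .063',.0575,.068),('lug',.075,.088)):
    m=((Z>lo)&(Z<hi)).astype(np.uint8); k,l,st,ce=cv2.connectedComponentsWithStats(m)
    for i in range(1,k):
        if st[i,4]>150:
            q=((P[l==i][:,:2]*1000-o)@Rj.T).astype(np.float32); r=cv2.minAreaRect(q); print(n,ce[i].round(),st[i,4],P[l==i][:,2].mean().round(4),'jig',np.round(r[0],1),np.round(r[1],1),round(r[2],1))
for _ in range(8): cams.get_image('top')
print(state()['time_s'],state()['wrist_force'].round(1))
E
```

```text
time_s: 14.7
tcp_pos: [0.5626, 0.0418, 0.1372]
tcp_rot: [1.257, 1.114, -1.291]
wrist_force: [-1.2, -12.8, 0.5]
gripper_width: 0.176
14.7 tcp mm [562.6  41.8 137.2] down [ 0.015 -0.046 -0.999] jawyaw deg -5.7 F [ -1.2 -12.8   0.5] g 0.176 q6 0.1
[ -0.5 -13.4   0.6]
[ -0.9 -12.1   0.3]
blk .063 [320. 125.] 266 0.063 jig [-1.7 93.6] [ 0.5 39. ] 89.8
blk .063 [320. 249.] 5482 0.0621 jig [-0.4 45. ] [18.7 50.3] 89.9
blk .063 [316. 303.] 520 0.0632 jig [-1.8 22.7] [ 5.5 27.7] 89.7
lug [318. 160.] 8212 0.0821 jig [-1.6 83.7] [20.2 40.2] 89.8
lug [316. 327.] 2116 0.0818 jig [-1.9 23.7] [42.5  6.9] 0.7
15.2 [ -0.6 -12.1  -0.3]
```

View pics/wrist7.png

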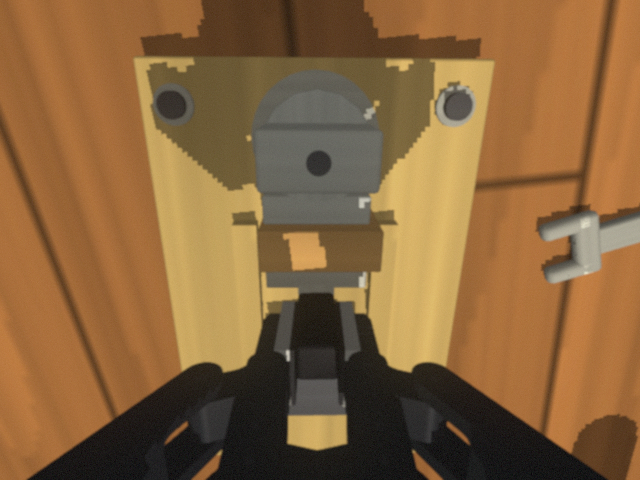

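The wrist view shows the block at (320,249), tight between flange (row 222) and plunger (row 278). The reaction holds at about 12–13 N. I'll check the holder and bystanders in the last top picture, then hand in.

Run:
```python
from h import *
a=cv2.imread('pics/top0.png').astype(int); b=cv2.imread('pics/top7.png').astype(int)
D=np.abs(a-b).max(2)>60
for n,s in (('holder2+3',np.s_[245:300,455:500]),('can',np.s_[145:190,395:425]),('collar',np.s_[170:200,190:220]),('wrench',np.s_[130:207,278:315])): print(n,D[s].sum())
print(state()['wrist_force'].round(1)); arm.job_done(); print(state()['time_s'])
```

```text
holder2+3 0
can 0
collar 0
wrench 0
[ -0.6 -12.1  -0.3]
the job is handed in; nothing more can be done
the job is handed in; nothing more can be done
```

The job is handed in at about 15 s of robot time, out of the 72 s allowed. No verdict was reported.

- **Bracket:** I gripped the lug and turned it about 0.86 rad clockwise. Afterwards the lug measured −7° and the flange −6°, against the jig's −6°.
- **Block:** The measured gap was about 29 mm, so one block was right. I took the block nearest the jig, stood it in the channel and let go. It was upright, square within about 0.6°, roughly 1.5 mm off centre, and its top was at the expected height.
- **Squeeze:** I gripped the handle and pushed. The stack went tight after about 11 mm of the 24 mm stroke. The wrist reaction held at 12–13 N for the 0.5 s I watched. Taking off about 3 N for the spring leaves roughly 9 N on the stack; that figure is worked out, not measured.
- **Everything else:** The picture areas around the other two blocks, the can, the collar and the wrench showed no change from the start.
- **Disagreements:** The top and wrist cameras differed by about 2 mm in x. I went by the rails as seen in the wrist picture. The tool also slowly tilted by 1–2.7° during the moves, and I corrected for that when placing the block.

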